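# Present the blue-lidded jar on the shoe-care carousel

## Robot

A 6-joint arm with a two-finger parallel gripper is mounted at the origin on the work surface. World frame = base frame: x ahead of the robot, y to its left, z up, the work surface at z = 0. Lengths are in m, angles in rad, forces in N, time in s.
With the tool pointing down it reaches from about 0.3 to 0.85 m from the base axis. Payload 4.2 kg.
Tool frame: the origin (TCP) lies at the very end of the fingers, on their centre line; the grasp point (between the pads) lies 19 mm behind it; z points along the fingers, y is the line along which they close (so a half turn about z gives the same grasp; the last joint's range is limited). The gripper opens to 91 mm and grips with 3 to 60 N. Pads are 32 mm wide; open, the fingers measure 118 mm over their backs; the gripper's body (76 mm by 178 mm) begins 60 mm behind the grasp point.
Start: joints at [1.282, 0.32, 1.565, -0, 1.257, -0.02], TCP at [0.153, 0.554, 0.214] pointing down, gripper open.
Joint ranges: [-3.11, 3.11], [-0.84, 2.01], [0.21, 2.61], [-1.34, 4.49], [0.05, 2.63], [-2.56, 2.56]. Speed limits (rad/s): [2.57, 2.57, 3.14, 3.14, 3.14, 3.14].

## Interface

Orientations are given as a rotation vector (axis times angle).
In Python, from cell import manip gives the robot as it stands. The module is installed in compiled form; this text tells all that it offers.
- The arm moves only by the tool carry_out, never from a script. Its argument "moves" is one flat list of numbers, 7 for each row, row after row: the turn, a rotation vector about the tool's x, y, z in rad, then the shift along the tool's x, y, z in cm, then the finger opening in cm, from 0 to 9.12. A call has 1 to 10 rows; each row shifts and turns the commanded pose from where the row before left it, along the tool's axes as they then stand; what a row does not reach is not made up. A row lasts 1/8 s, in which the tool goes at most 62.5 mm and 10.7 degrees, less where a joint would pass 70% of its speed; a pose out of reach is approached as far as the arm can. A call is refused whole if a number of a shift passes 6.25 or a number of a turn 0.188, either way. A call with a gripper value outside its range is refused whole. The fingers move at their own pace and stop on an object; "newtons" is the grip in N (left out, the last holds). Time passes only in rows, so rows that do not move let the fingers close. It gives the time, the measured TCP pose, the force and the opening at its end, in the units of the state.
- manip.get_obs(): the state, without advancing time (a new reading comes with each control period).
- manip.grab_frame(name): name is "scene" or "top" or "wrist"; returns a dict with "color" (400x640x3 uint8, red, green, blue), "camera_matrix" (3x3 intrinsics, pixels), "extrinsics" (4x4, takes a point from world to camera coordinates); the wrist camera has in their place "T_tool_cam" (4x4, takes a point from camera to tool coordinates, whose origin is the TCP and whose axes are the flange's). Camera axes: x right, y down, z forward; pixel columns grow to the right and rows downward; lengths in m; the calibration is good to about 2 mm. The wrist camera is an equidistant fisheye: a pixel r from the principal point sees the ray r / f radians off the axis. A picture is of the moment at which its call begins: read the wrist's pose just before it. There is no depth.
- manip.finish_job(): hands the job in, once; it reports no verdict.
The state is a dict: "time": time; "joint_positions": joint angles; "joint_velocities": joint speeds; "tau": joint torques, N m; "position": TCP position; "orientation": TCP orientation; "ft_force": force on the tool from outside, world axes, zero at the start; "torque": the same for the moment, N m; "opening": opening from 0.0 (shut) to 1.0 (fully open).
Only numpy, scipy, OpenCV 4.12 (cv2) and the standard library are available. Lean on these libraries where they do the work, as an engineer would, in place of code of your own. Each camera call takes 0.05 s, during which the arm holds its last target. There are 200 camera calls.

## Task

On the dresser-top carousel, slide the red transport lock straight out to its end stop so that the turntable is free, then turn the turntable by its black handle until the jar with the blue lid stands squarely at the orange pointer. Finish while still gripping the handle, holding the turntable still so that someone can open that jar; leave all jars standing in their places and do not disturb the things around.

Things in the scene. Friction and masses are not known exactly. Their poses are not given: they have to be found in the camera images.
- stand: Fixed round wooden stand of the carousel, 236 mm diameter, 20 mm high. Origin on the turntable's axis at the level of the dresser top; z up. Its -x axis points to the orange pointer (24 mm wide, 16 mm high, reaching 163 mm from the axis); a 40 mm wide, 20 mm high arm with the lock goes out 235 mm from the axis, in the direction 100 degrees anticlockwise (from above) from its +x axis.
- turntable (a joint): Turn from the start of the run (0 as found) of the round wooden turntable (220 mm diameter, its top 34 mm above the dresser) on the stand, rad, growing anticlockwise from above; turns endlessly both ways against a light friction of about 0.05 N m and stays where it is left. While the lock bolt is in, it can only rock by less than 0.3 rad in all. Five jars stand on it, 72 degrees apart, 76 mm from the axis.
- handle: Black bar handle on a steel post over the middle of the turntable, turning with it. The bar is 60 mm long, 16 mm wide and 36 mm high; origin at the bar's centre, on the turntable's axis, 150 mm above the dresser top; x along the bar, z up. The jar lids under it reach 106 mm above the dresser top.
- lock (a joint): Slide of the transport lock, m: 0 = bolt fully in (it then stands between two steel lugs on the turntable's rim), 0.040 = at the outer end stop, bolt out. Friction about 2 N; stays where it is left. It starts within 6 mm of fully in.
- lock_grip (a point): Red upright fin of the lock, 14 mm wide, 26 mm long along the slide, its top 72 mm above the dresser top, the stand's arm below it is 20 mm high and the red foot of the fin 29 mm. The point is on the fin's centre line, 52 mm above the dresser top. Its x axis is the slide direction, pointing straight out from the turntable's axis; it is 165 mm from that axis at lock = 0.
- blue_jar_mid (a point): The marked jar: the only one with a blue lid, clear glass. Screw-top jar, 52 mm diameter, 72 mm tall, standing loosely in one of the five ringed places (12 mm deep) of the turntable. The point is on its axis, half-way up (about 70 mm above the dresser top), z up.
- front_spot (a point): Point on the stand where the centre of the jar that faces front stands: 76 mm from the axis towards the orange pointer, 70 mm above the dresser top; axes as the stand's. Fixed.
- white_jar_mid (a point): Bystander jar, white lid, clear glass. Screw-top jar, 52 mm diameter, 72 mm tall, standing loosely in one of the five ringed places (12 mm deep) of the turntable. The point is on its axis, half-way up (about 70 mm above the dresser top), z up.
- black_jar_mid (a point): Bystander jar, black lid, clear glass. Screw-top jar, 52 mm diameter, 72 mm tall, standing loosely in one of the five ringed places (12 mm deep) of the turntable. The point is on its axis, half-way up (about 70 mm above the dresser top), z up.
- red_jar_mid (a point): Bystander jar, red lid, clear glass. Screw-top jar, 52 mm diameter, 72 mm tall, standing loosely in one of the five ringed places (12 mm deep) of the turntable. The point is on its axis, half-way up (about 70 mm above the dresser top), z up.
- brass_jar_mid (a point): Bystander jar, brass lid, amber glass; at the start it is the one near the pointer. Screw-top jar, 52 mm diameter, 72 mm tall, standing loosely in one of the five ringed places (12 mm deep) of the turntable. The point is on its axis, half-way up (about 70 mm above the dresser top), z up.
- polish_tin_mid (a point): Brass polish tin, 64 mm diameter, 24 mm high, beside the stand; a loose bystander. The point is at its centre.
- ring_dish_mid (a point): Blue ring dish, 80 mm diameter, 20 mm high, beside the stand; a loose bystander. The point is at its centre.
- pitcher_mid (a point): White ceramic pitcher, 84 mm diameter, 95 mm high, with a handle; a loose bystander. The point is at its centre.
- perfume_mid (a point): Perfume bottle, 50 x 32 mm, 104 mm high; a loose bystander. The point is at its centre.
- shoe_brush_mid (a point): Shoe brush, 150 x 48 mm, 42 mm high; a loose bystander. The point is at its centre.

How it is judged:
On the way, in this order (a step that is already met when the one before it is completed fails the run):
1. the lock is slid out to its end stop (value of joint lock above 0.036 m), for 0.2 s.
2. the blue-lidded jar stands at the orange pointer (horizontal distance between blue_jar_mid and front_spot below 0.012 m and value of joint lock above 0.036 m), for 0.2 s.
At the end, for the whole second after the job is handed in: The lock is out (within 4 mm of its end stop), the blue-lidded jar's axis is within 12 mm of the front spot at the orange pointer, the turntable is still (below 0.05 rad/s) and the fingers press on its handle with more than 2 N; all five jars stand upright in their places (all of step 2 and velocity of joint turntable between -0.05 and 0.05 rad/s and contact force between the fingers and handle above 2 N and angle between each of blue_jar_mid, white_jar_mid, black_jar_mid, red_jar_mid, brass_jar_mid's own z axis and vertical below 0.15 rad and horizontal distance between each of blue_jar_mid, white_jar_mid, black_jar_mid, red_jar_mid, brass_jar_mid and handle below 0.088 m and height (world z) of each of blue_jar_mid, white_jar_mid, black_jar_mid, red_jar_mid, brass_jar_mid below 0.078 m); the arm keeps its last pose, push and grip.
It fails at once if a jar is tipped over or taken out of its place on the turntable (angle between any of blue_jar_mid, white_jar_mid, black_jar_mid, red_jar_mid, brass_jar_mid's own z axis and vertical above 0.35 rad or horizontal distance between any of blue_jar_mid, white_jar_mid, black_jar_mid, red_jar_mid, brass_jar_mid and handle above 0.1 m).
It fails at once if a thing standing around the carousel is pushed more than 30 mm or tipped (distance of any of polish_tin_mid, ring_dish_mid, pitcher_mid, perfume_mid, shoe_brush_mid from where it was at the start of the episode above 0.03 m or angle between any of polish_tin_mid, ring_dish_mid, pitcher_mid, perfume_mid, shoe_brush_mid's own z axis and vertical above 0.35 rad).
It also fails if it takes over 64 s, if anything falls off the work surface, if the arm or the gripper's body presses on something with over 40 N, if the wrist force passes 120 N, or if a joint passes its speed limit or range.

## Working session

There is one attempt and no reset: what is moved stays moved. The work goes in short steps, Python scripts to look and compute and a tool call to move; the robot and the scene stay as the last step left them, time stands still between calls to the robot, and variables do not carry over. Pictures are saved under pics/ and viewed, on a budget of 10 in all, crops included, one or two more only if the job needs it, and the job is handed in when it is done.

Besides the shell and the picture viewer there is one more tool, called as name(argument=value, ...), one argument or row to a line, values as JSON. carry_out: Moves the arm, as the interface text tells. Its arguments: {"type":"object","properties":{"moves":{"type":"array","items":{"type":"number"}},"newtons":{"type":"number"}},"required":["moves"]}

```bash
mkdir -p pics
python3 - <<'E'
from cell import manip
import cv2,numpy as np
np.set_printoptions(precision=4,suppress=True)
o=manip.get_obs();print(o)
for n in("scene","top"):
    f=manip.grab_frame(n);cv2.imwrite(f"pics/{n}0.png",f["color"][:,:,::-1]);np.savez(f"{n}.npz",K=f["camera_matrix"],E=f["extrinsics"]);print(f["camera_matrix"],f["extrinsics"])
E
```

```text
{'time': 0.0, 'joint_positions': array([ 1.282 ,  0.3203,  1.5656, -0.    ,  1.2574, -0.02  ]), 'joint_velocities': array([-0.0007, -0.0005,  0.0003,  0.0014, -0.0001,  0.0004]), 'tau': array([  0.0004, -41.2466, -23.1975,   0.0728,   0.0458,  -0.0002]), 'position': array([0.1526, 0.5539, 0.2131]), 'orientation': array([-0.4209, -3.113 ,  0.0027]), 'ft_force': array([ 0.9564,  0.0998, -0.4067]), 'torque': array([ 0.0054, -0.0293, -0.0067]), 'opening': 0.9996541851088165}
[[400.6687   0.     315.2608]
 [  0.     400.6687 201.5186]
 [  0.       0.       1.    ]] [[ 0.7754  0.6314 -0.0078 -0.4473]
 [ 0.5203 -0.6459 -0.5587 -0.242 ]
 [-0.3578  0.4291 -0.8294  1.5398]
 [ 0.      0.      0.      1.    ]]
[[393.4267   0.     320.0196]
 [  0.     393.4267 203.6163]
 [  0.       0.       1.    ]] [[ 0.0081 -0.9998 -0.0185 -0.0234]
 [-0.9977 -0.0068 -0.0676  0.5854]
 [ 0.0675  0.019  -0.9975  1.2305]
 [ 0.      0.      0.      1.    ]]
```

View pics/top0.png

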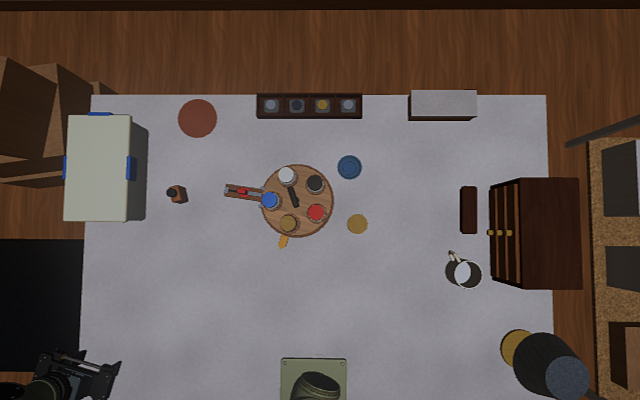

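View pics/scene0.png

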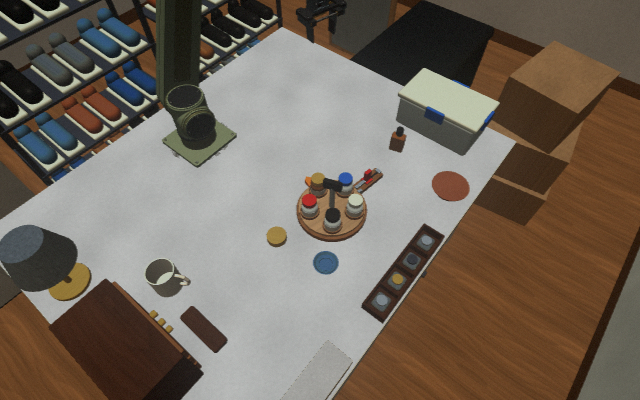

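The top view has the carousel centred near (297,201), with the lock arm to the left near (240,191), the pointer near (284,242), and the blue lid at (270,200). I'll enlarge this area.

Run:
```python
import cv2
a=cv2.imread("pics/top0.png")[150:260,210:350];cv2.imwrite("pics/topc.png",cv2.resize(a,None,fx=5.5,fy=5.4545,interpolation=cv2.INTER_CUBIC))
```

```text
(no output)
```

View pics/topc.png

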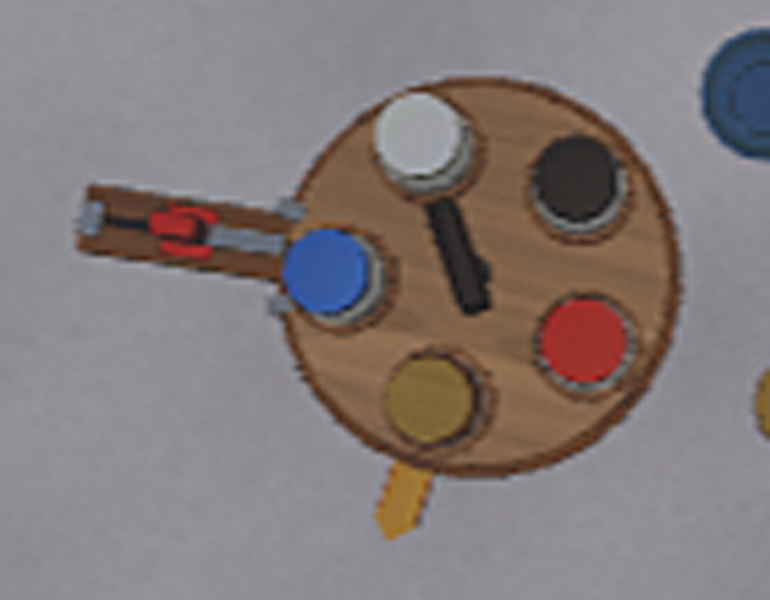

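```bash
cat > h.py <<'E'
import numpy as np,cv2
from scipy.spatial.transform import Rotation as R
np.set_printoptions(precision=4,suppress=True)
def ray(name,u,v,z):
    f=np.load(name+".npz");K,E=f["K"],f["E"]
    d=E[:3,:3].T@np.linalg.solve(K,[u,v,1]);c=-E[:3,:3].T@E[:3,3]
    return c+d*(z-c[2])/d[2]
E
python3 - <<'E'
from h import *
P={}
for n,x,y,z in[("disc",482,276,.034),("handle",459,256,.168),("h_a",440,202,.168),("h_b",477,308,.168),("fin",180,225,.072),("ptr",391,538,.016),("armend",84,219,.02),("blue",326,270,.106),("white",419,135,.106),("black",577,178,.106),("red",585,340,.106),("brass",431,400,.106)]:
    P[n]=ray("top",210+(x+.5)/5.5-.5,150+(y+.5)/5.4545-.5,z);print(n,P[n])
jars=np.mean([P[k]for k in("blue","white","black","red","brass")],0);print("jarcentre",jars)
for c in(jars,P["handle"],P["disc"]):
  for k in("ptr","armend","fin","blue","white","black","red","brass"):
    d=P[k]-c;print(k,np.hypot(*d[:2]).round(4),np.degrees(np.arctan2(d[1],d[0])).round(1),end="; ")
  print()
d=P["h_a"]-P["h_b"];print(np.hypot(*d[:2]),np.degrees(np.arctan2(d[1],d[0])))
# start orientation
from cell import manip
o=manip.get_obs();print(R.from_rotvec(o["orientation"]).as_matrix())
f=manip.grab_frame("wrist");print(f["T_tool_cam"],f["camera_matrix"])
E
```

```text
disc [0.5949 0.0525 0.034 ]
handle [0.5949 0.054  0.168 ]
h_a [0.6228 0.0641 0.168 ]
h_b [0.5682 0.0445 0.168 ]
fin [0.6195 0.2183 0.072 ]
ptr [0.4433 0.1046 0.016 ]
armend [0.6279 0.2857 0.02  ]
blue [0.5921 0.1313 0.106 ]
white [0.6663 0.082  0.106 ]
black [ 0.6432 -0.0037  0.106 ]
red [ 0.555  -0.0088  0.106 ]
brass [0.5219 0.0736 0.106 ]
jarcentre [0.5957 0.0549 0.106 ]
ptr 0.1603 161.9; armend 0.2331 82.1; fin 0.1651 81.7; blue 0.0765 92.7; white 0.0757 21.1; black 0.0754 -51.0; red 0.0756 -122.6; brass 0.0761 165.8; 
ptr 0.1598 161.6; armend 0.234 81.9; fin 0.1661 81.5; blue 0.0773 92.1; white 0.0767 21.4; black 0.0753 -50.1; red 0.0745 -122.4; brass 0.0756 165.0; 
ptr 0.1603 161.1; armend 0.2355 81.9; fin 0.1676 81.5; blue 0.0788 92.0; white 0.0773 22.4; black 0.0742 -49.3; red 0.0732 -123.0; brass 0.0759 163.9; 
0.058018884307016017 19.749920664524854
[[-0.9641  0.2655 -0.0004]
 [ 0.2655  0.9641 -0.0015]
 [ 0.     -0.0015 -1.    ]]
[[ 0.0009 -0.9561 -0.293   0.0825]
 [ 1.      0.0004  0.0015 -0.0005]
 [-0.0013 -0.293   0.9561 -0.1704]
 [ 0.      0.      0.      1.    ]] [[309.7069   0.     316.393 ]
 [  0.     309.7069 196.2519]
 [  0.       0.       1.    ]]
```

Clean fit: axis (0.595, 0.0545), slide direction 81.8°, and a turn of about +68.6°. First I'll yaw so that tool x lies along the slide, then travel to above the fin.

carry_out(
  moves=[0,0,0.1605,0,0,0,9,0,0,0.1605,0,0,0,9,0,0,0.1605,0,0,0,9,0,0,0.1605,0,0,0,9,0,0,0.1605,0,0,0,9,0,0,0.1605,0,0,0,9,0,0,0.1605,0,0,0,9,0,0,0.1605,0,0,0,9,0,0,0.1605,0,0,0,9,0,0,0,0,0,0,9],
)

```text
time: 1.4
position: [0.1527, 0.5542, 0.2137]
orientation: [2.372, 2.06, -0.001]
ft_force: [0.6, -0.1, -0.3]
opening: 0.984
```

carry_out(
  moves=[0,0,0,-2.66,5.1,0,9,0,0,0,-2.66,5.1,0,9,0,0,0,-2.66,5.1,0,9,0,0,0,-2.66,5.1,0,9,0,0,0,-2.66,5.1,0,9,0,0,0,-2.66,5.1,0,9,0,0,0,-2.66,5.1,0,9,0,0,0,-2.66,5.1,0,9,0,0,0,-2.66,5.1,0,9,0,0,0,-2.66,5.1,0,5],
)

```text
time: 2.65
position: [0.6211, 0.2174, 0.2138]
orientation: [-2.371, -2.061, -0.0]
ft_force: [1.0, 0.4, 0.4]
opening: 0.909
```

carry_out(
  moves=[0,0,0,0,0,0,5,0,0,0,0,0,0,5],
)

```text
time: 2.9
position: [0.6192, 0.2187, 0.2134]
orientation: [-2.372, -2.058, 0.002]
ft_force: [-1.1, 1.2, 0.2]
opening: 0.69
```

```bash
cat >> h.py <<'E'
def wpix(o,T,K,p):  # world point -> wrist fisheye pixel
    Rt=R.from_rotvec(o["orientation"]).as_matrix()
    c=np.linalg.inv(T)@np.r_[Rt.T@(np.asarray(p)-o["position"]),1]
    r=np.hypot(c[0],c[1]);t=np.arctan2(r,c[2])
    return K[:2,2]+K[0,0]*t*c[:2]/r
E
python3 - <<'E'
from h import *
from cell import manip
o=manip.get_obs();f=manip.grab_frame("wrist")
M=R.from_rotvec(o["orientation"]).as_matrix();print(o["time"],o["position"],np.degrees(np.arctan2(M[1,0],M[0,0])),o["joint_positions"],o["opening"])
im=f["color"][:,:,::-1].copy()
a=np.radians(81.8);c=np.array([.595,.0545])
for r,z in((.165,.072),(.235,.02)):
    p=wpix(o,f["T_tool_cam"],f["camera_matrix"],[*(c+r*np.array([np.cos(a),np.sin(a)])),z]);print(p)
    cv2.drawMarker(im,tuple(int(round(k)) for k in p),(0,255,0),cv2.MARKER_CROSS,10,1)
p=wpix(o,f["T_tool_cam"],f["camera_matrix"],[*c,.168]);print(p);cv2.drawMarker(im,tuple(int(round(k)) for k in p),(0,255,0),cv2.MARKER_CROSS,10,1)
cv2.imwrite("pics/w1.png",cv2.resize(im,(800,500)))
E
```

```text
2.9 [0.6192 0.2187 0.2134] 81.90048885944363 [0.3217 0.4512 1.3601 0.0007 1.3318 0.4629] 0.6896173315316751
[315.3288 185.8364]
[315.6905 116.2603]
[314.6652 369.6576]
```

View pics/w1.png

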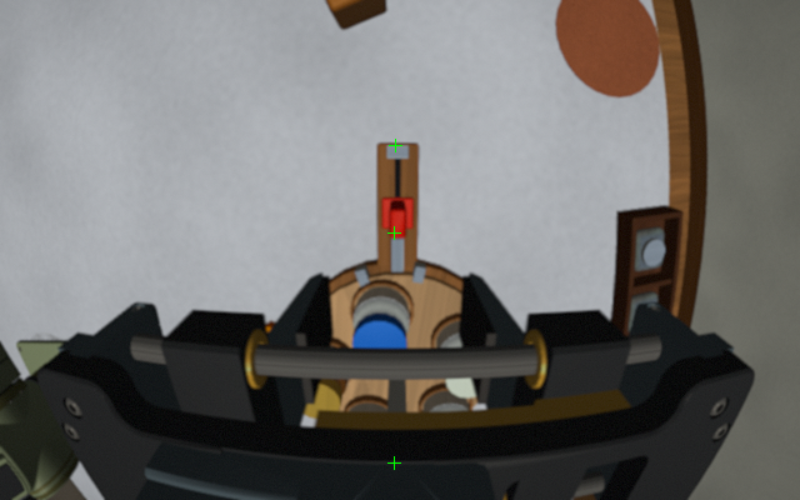

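The fin appears near (398,222), about 8 mm further out and 1–2 mm to the right of the prediction, while the arm end matches its marker. I'll shift slightly, descend and grip.

carry_out(
  moves=[0,0,0,0.5,0.15,4,5,0,0,0,0,0,4,5,0,0,0,0,0,4,5,0,0,0,0,0,3,5,0,0,0,0,0,1.5,5,0,0,0,0,0,1,5,0,0,0,0,0,0,5,0,0,0,0,0,0,5],
)

```text
time: 3.95
position: [0.6227, 0.2237, 0.0402]
orientation: [2.373, 2.057, 0.003]
ft_force: [-0.3, -0.4, 0.7]
opening: 0.548
```

carry_out(
  moves=[0,0,0,0,0,0,1,0,0,0,0,0,0,1,0,0,0,0,0,0,1,0,0,0,0,0,0,1,0,0,0,0,0,0,1,0,0,0,0,0,0,1,0,0,0,0,0,0,1,0,0,0,0,0,0,1],
  newtons=25,
)

```text
time: 4.95
position: [0.6212, 0.2234, 0.039]
orientation: [-2.373, -2.057, 0.002]
ft_force: [-5.3, 1.7, 5.4]
opening: 0.152
```

Opening 13.9 mm, so the fin is gripped. Sliding out.

carry_out(
  moves=[0,0,0,0.6,0,0,1,0,0,0,0.6,0,0,1,0,0,0,0.6,0,0,1,0,0,0,0.6,0,0,1,0,0,0,0.6,0,0,1,0,0,0,0.3,0,0,1,0,0,0,0,0,0,1],
)

```text
time: 5.82
position: [0.626, 0.2561, 0.039]
orientation: [-2.373, -2.057, 0.002]
ft_force: [-5.3, 0.9, 4.6]
opening: 0.15
```

carry_out(
  moves=[0,0,0,0.2,0,0,1,0,0,0,0.2,0,0,1,0,0,0,0.2,0,0,1,0,0,0,0,0,0,1,0,0,0,0,0,0,1],
)

```text
time: 6.45
position: [0.6264, 0.259, 0.039]
orientation: [2.372, 2.057, -0.009]
ft_force: [-5.8, -7.5, 7.1]
opening: 0.151
```

carry_out(
  moves=[0,0,0,0.3,0,0,1,0,0,0,0,0,0,1,0,0,0,0,0,0,1],
)

```text
time: 6.82
position: [0.6264, 0.2592, 0.039]
orientation: [2.369, 2.056, -0.016]
ft_force: [-6.8, -14.7, 9.2]
opening: 0.149
```

Run:
```python
from h import *
from cell import manip
print(manip.get_obs()["position"])
f=manip.grab_frame("wrist");cv2.imwrite("pics/w2.png",cv2.resize(f["color"][:,:,::-1],(800,500)))
```

```text
[0.6264 0.2592 0.039 ]
```

View pics/w2.png

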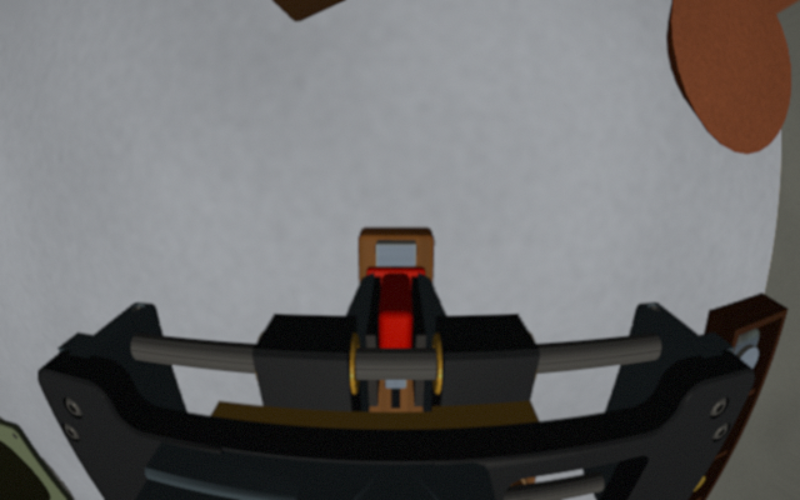

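The foot stands against the end block at (396,268), and the position held while the force rose to 15 N: the lock is at its stop. Release and raise.

carry_out(
  moves=[0,0,0,-0.3,0,0,1,0,0,0,0,0,0,6,0,0,0,0,0,0,6,0,0,0,0,0,0,6,0,0,0,0,0,-3,6,0,0,0,0,0,-5,6,0,0,0,0,0,-5,6,0,0,0,0,0,-5,6,0,0,0,0,0,0,6],
)

```text
time: 8.0
position: [0.63, 0.2632, 0.2245]
orientation: [2.371, 2.056, 0.017]
ft_force: [0.1, -1.0, -0.6]
opening: 0.659
```

carry_out(
  moves=[0,0,0.18,0,0,0,6,0,0,0.18,0,0,0,6,0,0,0.18,0,0,0,6,0,0,0.18,0,0,0,6,0,0,0.18,0,0,0,6,0,0,0.18,0,0,0,6,0,0,0,0,0,0,6],
)

```text
time: 8.88
position: [0.6272, 0.262, 0.2176]
orientation: [3.093, 0.548, -0.003]
ft_force: [-0.3, -0.0, -0.7]
opening: 0.658
```

Run:
```python
from h import *
from cell import manip
o=manip.get_obs();M=R.from_rotvec(o["orientation"]).as_matrix();print(o["position"],np.degrees(np.arctan2(M[1,0],M[0,0])))
print(M.T@(np.array([.595,.0545,.215])-o["position"])*100)
f=manip.grab_frame("top");cv2.imwrite("pics/top2.png",f["color"][:,:,::-1])
```

```text
[0.6272 0.262  0.2176] 20.094976612373006
[-10.1544  18.3816   0.2813]
```

carry_out(
  moves=[0,0,0,-2.54,4.6,0,6,0,0,0,-2.54,4.6,0,6,0,0,0,-2.54,4.6,0,6,0,0,0,-2.54,4.6,0,6,0,0,0,0,0,0,6,0,0,0,0,0,0,6],
)

```text
time: 9.68
position: [0.5949, 0.0546, 0.2188]
orientation: [-3.093, -0.546, -0.0]
ft_force: [-0.0, -0.2, -0.2]
opening: 0.66
```

carry_out(
  moves=[0,0,0,0,0,3,6,0,0,0,0,0,3,6,0,0,0,0,0,2,6,0,0,0,0,0,0.8,6,0,0,0,0,0,0,6,0,0,0,0,0,0,6],
)

```text
time: 10.42
position: [0.5956, 0.0548, 0.1319]
orientation: [3.094, 0.546, 0.003]
ft_force: [-0.3, -0.5, -0.6]
opening: 0.658
```

carry_out(
  moves=[0,0,0,0,0,0,1,0,0,0,0,0,0,1,0,0,0,0,0,0,1,0,0,0,0,0,0,1,0,0,0,0,0,0,1,0,0,0,0,0,0,1,0,0,0,0,0,0,1,0,0,0,0,0,0,1,0,0,0,0,0,0,1],
  newtons=25,
)

```text
time: 11.55
position: [0.5942, 0.0558, 0.1309]
orientation: [-3.091, -0.543, 0.001]
ft_force: [-1.6, 5.0, 1.1]
opening: 0.178
```

Bar gripped (16 mm). Turning about 1.2 rad anticlockwise.

carry_out(
  moves=[0,0,-0.04,0,0,0,1,0,0,-0.07,0,0,0,1,0,0,-0.08,0,0,0,1,0,0,-0.08,0,0,0,1,0,0,-0.08,0,0,0,1,0,0,-0.08,0,0,0,1,0,0,-0.08,0,0,0,1,0,0,-0.08,0,0,0,1,0,0,-0.07,0,0,0,1,0,0,-0.04,0,0,0,1],
)

```text
time: 12.8
position: [0.5955, 0.0543, 0.131]
orientation: [2.718, 1.574, 0.002]
ft_force: [1.5, 0.5, 0.3]
opening: 0.177
```

carry_out(
  moves=[0,0,-0.07,0,0,0,1,0,0,-0.08,0,0,0,1,0,0,-0.08,0,0,0,1,0,0,-0.08,0,0,0,1,0,0,-0.08,0,0,0,1,0,0,-0.07,0,0,0,1,0,0,-0.035,0,0,0,1,0,0,0,0,0,0,1,0,0,0,0,0,0,1,0,0,0,0,0,0,1],
)

```text
time: 14.05
position: [0.5968, 0.054, 0.131]
orientation: [2.249, 2.188, 0.004]
ft_force: [5.9, -0.7, -2.7]
opening: 0.184
```

Run:
```python
from h import *
from cell import manip
o=manip.get_obs();M=R.from_rotvec(o["orientation"]).as_matrix();print(o["position"],np.degrees(np.arctan2(M[1,0],M[0,0])),o["ft_force"],o["torque"],o["opening"])
t=manip.grab_frame("top")["color"][:,:,::-1];s=manip.grab_frame("scene")["color"][:,:,::-1]
cv2.imwrite("pics/top3.png",t);cv2.imwrite("pics/scene3.png",s)
a=cv2.resize(t[150:260,210:350],(700,550)[:2] and (420,330),interpolation=cv2.INTER_CUBIC)
b=cv2.resize(s[160:245,280:388],(380,299),interpolation=cv2.INTER_CUBIC)
b=cv2.copyMakeBorder(b,0,31,0,0,cv2.BORDER_CONSTANT);cv2.imwrite("pics/both.png",np.hstack([a,b]))
```

```text
[0.5968 0.054  0.131 ] 88.41995014557585 [ 5.9343 -0.684  -2.6615] [-0.1464 -0.9019  0.0052] 0.18443578279656325
```

View pics/both.png

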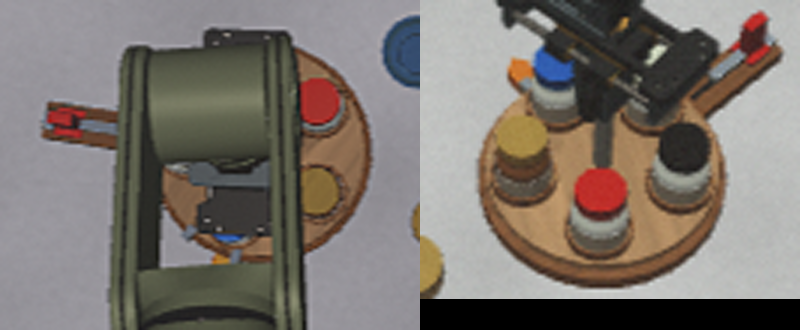

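The blue lid stands in front of the orange pointer. I'll check numerically with the visible lids: red and brass in the top view, brass, red, black and blue in the scene view.

Run:
```python
from h import *
from cell import manip
c=np.array([.595,.0545])
def ang(n,u,v):
    if n=="scene":
        pass
    d=ray(n,u,v,.106)[:2]-c;return np.hypot(*d).round(4),np.degrees(np.arctan2(d[1],d[0])).round(1)
f=lambda x,y:(280+(x-420)/3.5185,160+y/3.5185)
g=lambda x,y:(210+x/3,150+y/3)
import sys
s0=np.savez
for k,p,off in(("red",g(320,100),144),("brass",g(321,189),-144+360-144)):print("top",k,ang("top",*p))
for k,x,y in(("blue",554,63),("brass",522,136),("red",600,187),("black",684,147)):print("scene",k,ang("scene",*f(x,y)))
o=manip.get_obs();print(o["time"],np.abs(o["joint_velocities"]).max())
```

```text
top red (np.float64(0.0788), np.float64(-55.2))
top brass (np.float64(0.0792), np.float64(-123.0))
scene blue (np.float64(0.0712), np.float64(161.9))
scene brass (np.float64(0.0705), np.float64(-123.3))
scene red (np.float64(0.0751), np.float64(-50.3))
scene black (np.float64(0.0829), np.float64(15.1))
14.15 0.0028780966373370843
```

```bash
python3 -c "
from cell import manip
print(manip.finish_job())"
```

```text
the job is handed in; nothing more can be done
None
```

I slid the red lock out to its end stop, then turned the turntable about 68° anticlockwise by its handle. The blue-lidded jar now stands at the orange pointer. I handed the job in at about 14 s with the handle still gripped at a 25 N setting; no verdict was reported.

**Lock:** it stopped moving while the force rose to 15 N, and the wrist picture showed its foot against the end block. The last pictures still show it out.

**Blue jar:** it measured at 161.9° in the scene view, against 161.7° for the pointer. In the scene view its lid came out 71 mm from the axis instead of 76 mm. The blue jar is mostly hidden by the arm in the top view, so I could not cross-check it there.

**Other jars:** the red, brass and black lids read within about 4° of where they should be, with the two views disagreeing by up to 5° on the red one. The tolerance is about 9°. The white jar was hidden, so I did not measure it. The jars I could see were standing upright.

**Surroundings:** I did not measure the things around the carousel afterwards. No contact force suggested that anything had been touched.

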